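Hang the bare wheel on the latch hook

ROBOT

A 6-joint arm with a two-finger parallel gripper is mounted at the origin on a cart in front of the work surface, level with it; the furniture and walls round the work are solid. World frame = base frame: x ahead of the robot, y to its left, z up, the work surface at z = 0. Lengths are in m, angles in rad, forces in N, time in s.
With the tool pointing down it reaches from about 0.35 to 0.775 m from the base axis. Payload 7.3 kg.
Tool frame: the origin (TCP) lies at the very end of the fingers, on their centre line; the grasp point (between the pads) lies robot.grip_depth behind it (robot.grip_depth is the distance from the TCP to the grasp point, in m); z points along the fingers, y is the line along which they close (so a half turn about z gives the same grasp; the last joint's range is limited). The gripper opens to 92 mm and grips with 3 to 60 N. Pads are 19 mm wide; open, the fingers measure 130 mm over their backs; the gripper's body (75 mm by 190 mm) begins 47 mm behind the grasp point.
Start: joints at [1.092, 0.342, 1.524, -0, 1.275, -0.146], TCP at [0.171, 0.496, 0.227] pointing down, gripper open.
Joint ranges: [-2.53, 2.53], [-0.77, 2.02], [0.04, 2.7], [-1, 4.14], [0.28, 2.66], [-3.11, 3.11]. Speed limits (rad/s): [2.57, 2.57, 3.14, 3.14, 3.14, 3.14].

INTERFACE

Orientations are given as a 3x3 rotation matrix whose columns are the frame's x, y, z axes.
In Python, from cell import robot, ik, viewer, ticket gives the robot as it stands. Calls block until the motion is done:
- robot.reach(position, orientation): joint-space move of the TCP to a pose.
- robot.movel(position, orientation=None, v=0.15, f_stop=None): straight line of the TCP; orientation=None keeps the orientation; v is the mean speed in m/s. With f_stop (N) it stops when the force on the tool has changed by that much, and returns True; else False.
- robot.movej(angles): joint-space move.
- robot.command_gripper(opening, effort=None): opening from 0.0 (shut) to 1.0 (fully open); effort is the grip in N (None keeps the last); returns when the fingers have stopped.
- robot.hold(seconds).
- ik(position, orientation): joint angles nearest the present ones, or None.
- viewer.snapshot(name): name is "scene" or "side" or "wrist"; returns the picture (384x512x3 uint8, red, green, blue); there is no depth.
- viewer.camera_info(name): a dict with "intrinsics" (3x3 intrinsics, pixels), "R" (3x3) and "t" (3): a world point X has camera coordinates R X + t. Camera axes: x right, y down, z forward; pixel columns grow to the right and rows downward; lengths in m; the calibration is good to about 2 mm. The wrist camera is an equidistant fisheye: a pixel r from the principal point sees the ray r / f radians off the axis. A picture is of the moment at which its call begins: read the wrist's pose just before it. camera_info takes no time and is no camera call; for the wrist camera it gives the pose at the moment of the call.
A pose or a line that the arm cannot do raises robot.IKError and nothing moves.
- ticket.close_job(): hands the job in, once; it reports no verdict.
Readings, each from a call of its own:
- robot.read_time(): time.
- robot.read_joint_pos(): joint angles.
- robot.read_dq(): joint speeds.
- robot.read_joint_torque(): joint torques, N m.
- robot.read_eef_pos(): TCP position.
- robot.read_orientation(): TCP orientation.
- robot.read_force(): force on the tool from outside, world axes, zero at the start.
- robot.read_moment(): the same for the moment, N m.
- robot.read_gripper_width(): opening from 0.0 (shut) to 1.0 (fully open).
Only numpy, scipy, OpenCV 4.12 (cv2) and the standard library are available. Lean on these libraries where they do the work, as an engineer would, in place of code of your own. Each camera call takes 0.05 s, during which the arm holds its last target. There are 200 camera calls.

TASK

Lift the bare spoked wheel out of its plywood cradle and hang it by its rim on the stand's J-hook: ease the rim down past the spring latch until the latch snaps shut above it. Then check the latch by pulling the wheel up against it with about 6 newtons for half a second, lower the wheel again and let go, so that it hangs still in the bottom of the hook. Never let the wheel bear on the hook or latch with more than 10 newtons, and leave the tape measure, the pliers and the blue cap next to the work where they are.

Things in the scene. Friction and masses are not known exactly. Their poses are not given: they have to be found in the camera images.
- wheel_center (a point): Centre of the loose wheel: spoked aluminium, 220 mm across, about 0.2 kg, upright in the cradle (centre 130 mm over the bench). Rim: flat-sided ring 10 mm thick along the axle (pinch across it) and 10 mm deep, radii 100 to 110. x = axle, z up. Six 7 mm spokes leave the hub (26 mm across, 24 long) at 30, 90, 150.. degrees from the top.
- cradle: Fixed plywood cradle, 80 (x) by 130 (y) by 58 mm high; origin in the middle of its underside. Two cross plates 9 mm thick at y = +-45 mm have slots 14 mm wide, open at the top, with floors 28 mm over the bench, that carry the rim. The wheel's plane is the cradle's y-z plane; it lifts straight up out of the slots.
- stand: Fixed steel stand; origin on the axis of its upright post, at bench height; z up; the hook points to its -x. Base plate 10 mm thick, x = -75 to +50, y = -55 to +55 mm. The hook's mast (14 mm) is clamped in the post at a height that is not measured and differs each time: the hook's floor is 226 to 250 mm over the bench, to be found by touch or sight.
- post_top (a point): Top of the stand's post, on its axis, 154 mm over the bench, axes as the stand's. The J-hook above is a 9 mm bar in the x-z plane: its floor (the top face, where the rim rests) runs level from the mast to x = -30 mm, then turns up to a tip (inner face x = -41, outer -50 mm) that ends 42.5 mm above the floor. Mast and latch ears end 52 mm above the floor, up to 22 mm wide (y).
- mouth_foot (a point): Point on the base plate (10 mm over the bench) right under the middle of the hook's mouth, x = -31 mm of the stand, axes as the stand's. Above it the spring latch, a tongue 27 mm long hinged 44 mm above the floor at x = -14 mm, bridges the mouth. The rim first touches it 43 mm above the floor, opens it with 2 to 5 N, leaves it 10 mm above, it snaps shut; from below it stops the rim 28 mm up.
- tape_measure: Loose tape rule between cradle and stand, near the bench's front edge, 78 x 81 x 34 mm; origin in the middle of its underside. To be left alone.
- pliers: Loose cutting pliers in front of the stand, 82 x 134 x 11 mm, on the bench; origin in the middle of their underside. To be left alone.
- blue_cap: Loose blue printed cap left of the stand, 42 mm across, 24 mm high, on the bench; origin in the middle of its underside. To be left alone.

How it is judged:
On the way, in this order (a step that is already met when the one before it is completed fails the run):
1. the wheel is lifted clear of the cradle (contact force between wheel and cradle below 0.05 N and distance of wheel_center from where it was at the start of the episode above 0.05 m), for 0.2 s.
2. the rim has gone down past the latch into the hook (x of wheel_center in the frame of stand between -0.048 and -0.002 m and y of wheel_center in the frame of stand between -0.025 and 0.025 m and height (world z) of wheel_center below 0.1515 m), for 0.1 s.
3. the wheel is pulled up in the hook against the shut latch with at least 3 N (x of wheel_center in the frame of stand between -0.048 and -0.002 m and y of wheel_center in the frame of stand between -0.025 and 0.025 m and height (world z) of wheel_center between 0.1515 and 0.182 m and contact force between wheel and stand above 3 N), for 0.4 s.
At the end, for the whole second after the job is handed in: The wheel hangs at rest in the bottom of the hook, carried by the hook alone: its centre 120 to 151 mm above the bench, plumb under the hook (within 25 mm sideways, 2 to 48 mm in front of the post's axis) (all of step 2 and height (world z) of wheel_center above 0.12 m and contact force between wheel and stand above 0.7 N and linear speed of wheel below 0.03 m/s and angular speed of wheel below 0.3 rad/s); the robot touches nothing.
It fails at once if the wheel bears on the stand, hook or latch with more than 10 N (contact force between wheel and stand above 10 N).
It fails at once if the tape measure, pliers or blue cap moved by more than 20 mm (distance of any of tape_measure, pliers, blue_cap from where it was at the start of the episode above 0.02 m).
It also fails if it takes over 72 s, if anything falls off the work surface, if the arm or the gripper's body presses on something with over 40 N, if the wrist force passes 120 N, or if a joint passes its speed limit or range.

## Working session

There is one attempt and no reset: what is moved stays moved. The work goes in short steps, each a Python script; the robot and the scene stay as the last script left them, time stands still between calls to the robot, and variables do not carry over. Pictures are saved under pics/ and viewed, on a budget of 10 in all, crops included, one or two more only if the job needs it, and the job is handed in when it is done.

```bash
mkdir -p pics; ls; python3 - <<'E'
from cell import robot, viewer
import cv2
for n in ["scene","side","wrist"]:
    i=viewer.camera_info(n); print(n,i["intrinsics"].round(1).tolist(),i["R"].round(4).tolist(),i["t"].round(4).tolist())
    cv2.imwrite(f"pics/{n}0.png",viewer.snapshot(n)[:,:,::-1])
print(robot.grip_depth, robot.read_time(), robot.read_orientation().round(3).tolist(), robot.read_force())
E
```

```text
pics
scene [[387.4, 0.0, 257.4], [0.0, 387.4, 189.0], [0.0, 0.0, 1.0]] [[0.7655, -0.6432, -0.0197], [-0.5149, -0.5939, -0.6182], [0.3859, 0.4833, -0.7858]] [-0.2672, 0.497, 0.6429]
side [[430.7, 0.0, 261.1], [0.0, 430.7, 192.5], [0.0, 0.0, 1.0]] [[0.9038, -0.4275, -0.0185], [-0.2707, -0.538, -0.7983], [0.3313, 0.7266, -0.602]] [-0.3948, 0.3656, 0.5601]
wrist [[297.3, 0.0, 252.3], [0.0, 297.3, 192.5], [0.0, 0.0, 1.0]] [[0.3264, 0.9452, -0.0008], [0.9168, -0.3164, 0.2436], [0.23, -0.0803, -0.9699]] [-0.5246, -0.0294, 0.3895]
0.0188 0.15 [[-0.945, 0.327, -0.001], [0.327, 0.945, -0.001], [0.0, -0.001, -1.0]] [-0.26014911 -0.80930616  0.23872284]
```

View pics/scene0.png

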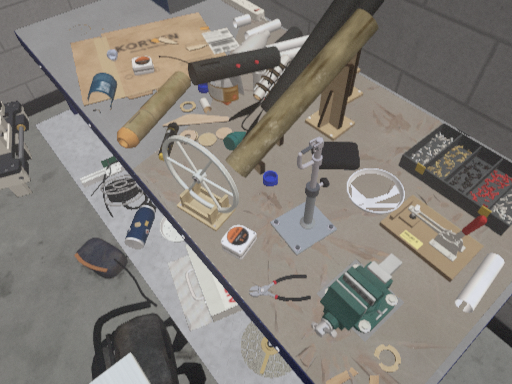

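View pics/side0.png

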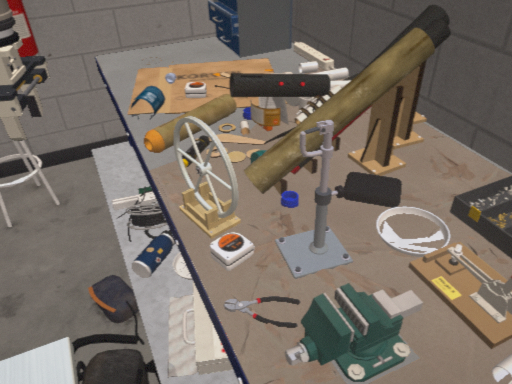

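The scene shows the wheel in its cradle (scene ~(200,175)), the stand (base ~(303,227), hook ~(313,150)), the cap (270,179), the tape (238,238) and the pliers (280,288). I'll enlarge these to pick pixels, and project known points to identify the arm.

```bash
cat > h.py <<'E'
import numpy as np, cv2
from cell import robot, ik, viewer, ticket
from scipy.optimize import least_squares
INF={n:viewer.camera_info(n) for n in ("scene","side")}
def proj(n,X):
    i=INF[n]; c=np.atleast_2d(X)@i["R"].T+i["t"]; p=c@i["intrinsics"].T; return p[:,:2]/p[:,2:]
def ray(n,uv):
    i=INF[n]; d=i["R"].T@np.linalg.solve(i["intrinsics"],[uv[0],uv[1],1]); return -i["R"].T@i["t"],d
def atz(n,uv,z):
    o,d=ray(n,uv); return o+d*(z-o[2])/d[2]
E
python3 - <<'E'
from h import *
for n in INF: print(n, -INF[n]["R"].T@INF[n]["t"], proj(n,[[0,0,0],[.171,.496,.227],[.171,.496,.4]]).round(0).tolist())
a=cv2.imread("pics/scene0.png")[120:270,150:350]; b=cv2.imread("pics/side0.png")[105:285,165:365]
cv2.imwrite("pics/sc1.png",cv2.resize(a,None,fx=4,fy=4,interpolation=cv2.INTER_CUBIC))
cv2.imwrite("pics/si1.png",cv2.resize(b[:, :],None,fx=3.3333,fy=3.3333,interpolation=cv2.INTER_CUBIC))
E
```

```text
scene [ 0.21238121 -0.18741195  0.80719422] [[96.0, 489.0], [26.0, 176.0], [-26.0, 108.0]]
side [ 0.27020008 -0.37904246  0.62176771] [[-42.0, 474.0], [27.0, 127.0], [-8.0, 36.0]]
```

View pics/sc1.png

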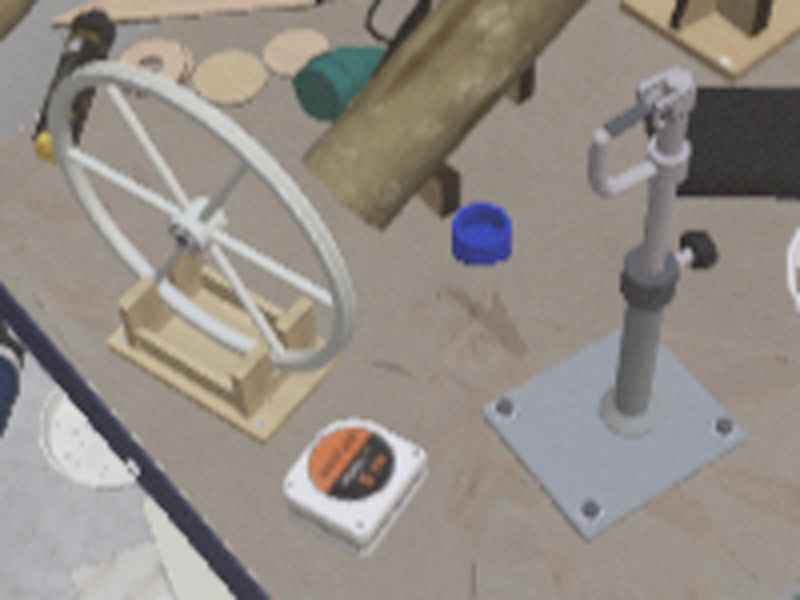

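View pics/si1.png

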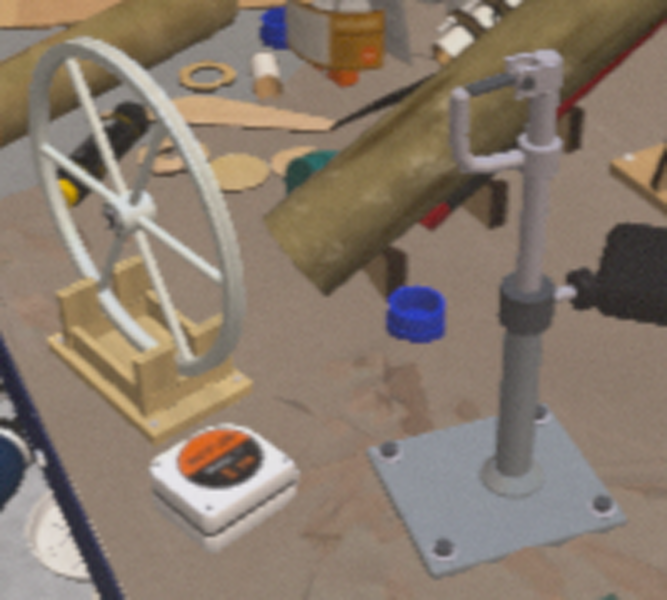

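```bash
cat > fit.py <<'E'
from h import *
S=lambda p:np.array(p)/4+[150,120]
D=lambda p:np.array(p)/3.3333+[165,105]
def T(p,P): c,s=np.cos(p[2]),np.sin(p[2]); return np.array(P)@np.array([[c,-s,0],[s,c,0],[0,0,1]]).T+[p[0],p[1],p[3]]
def fit(P,sc,si,p0,free):
    P=np.array(P,float)
    def full(q): p=np.array(p0,float); p[free]=q; return p
    def res(q):
        X=T(full(q),P)
        return np.concatenate([proj("scene",X)[:len(sc)]-S(sc), proj("side",X)[:len(si)]-D(si)]).ravel()
    r=least_squares(res,np.array(p0)[free],loss="soft_l1"); return full(r.x),r.fun.reshape(-1,2)
E
python3 - <<'E'
from fit import *
a=np.radians([30,90,-150+300,-30,-90,-150]) 
# wheel: angle from top toward +y
ang=np.radians([0,30,90,-30,-90,-150,150])
P=np.c_[0*ang,np.sin(ang)*.1,np.cos(ang)*.1]; P[0]=0
sc=[(197,222),(112,88),(70,150),(245,163),(333,300),(275,352),(160,275)]
si=[(131,212),(72,62),(42,148),(167,138),(220,277),(190,362),(104,272)]
for fr in ([0,1,2],[0,1,2,3]):
    p,r=fit(P,sc,si,[.5,.3,0,.13],fr); print("wheel",p.round(4)); 
print(r.round(1).tolist())
P=[(-.075,.055,.01),(-.075,-.055,.01),(.05,-.055,.01),(.05,.055,.01)]
sc=[(485,410),(588,537),(746,435)]; si=[(369,450),(435,574),(625,520),(545,408)]
for fr in ([0,1,2],[0,1,2,3]):
    p,r=fit(P,sc,si,[.6,.1,0,0],fr); print("stand",p.round(4)); 
    if len(fr)==3: st=p
print(r.round(1).tolist())
# hook features, h free: tip top, mast top
for h in (.226,.238,.25):
    X=T(st,[(-.0455,0,h+.0425),(0,0,h+.052),(-.014,0,h+.044),(-.03,0,h-.0045),(0,0,.154)])
    print(h,((proj("scene",X)-[150,120])*4).round(0).tolist(),((proj("side",X)-[165,105])*3.3333).round(0).tolist())
print("cap",atz("scene",S((482,215)),.024),"tape",atz("scene",S((360,470)),.034), atz("side",D((225,470)),.034))
E
```

```text
wheel [0.4702 0.3443 0.2404 0.13  ]
wheel [0.4738 0.354  0.2409 0.1199]
[[0.4, 0.1], [-0.8, -1.8], [1.2, -0.1], [0.6, -1.2], [0.0, 0.3], [1.0, -0.7], [-0.4, 0.1], [-0.5, 0.6], [-0.3, 0.1], [1.8, 0.9], [-1.4, -3.9], [0.9, 2.9], [-1.4, -0.9], [-0.6, 4.8]]
stand [ 0.6302  0.1399 -0.1103  0.    ]
stand [ 0.6371  0.1488 -0.1089 -0.014 ]
[[-1.1, -1.0], [-0.0, -0.5], [1.1, -0.6], [-0.9, 0.6], [-0.5, 0.8], [0.9, 0.6], [0.2, -0.5]]
0.226 [[604.0, 156.0], [682.0, 102.0], [657.0, 126.0], [623.0, 207.0], [657.0, 265.0]] [[458.0, 117.0], [545.0, 83.0], [518.0, 103.0], [483.0, 192.0], [527.0, 286.0]]
0.238 [[606.0, 139.0], [685.0, 84.0], [660.0, 109.0], [624.0, 192.0], [657.0, 265.0]] [[459.0, 95.0], [547.0, 61.0], [519.0, 81.0], [484.0, 172.0], [527.0, 286.0]]
0.25 [[608.0, 121.0], [687.0, 66.0], [662.0, 90.0], [626.0, 175.0], [657.0, 265.0]] [[460.0, 73.0], [549.0, 39.0], [521.0, 59.0], [485.0, 151.0], [527.0, 286.0]]
cap [0.65645024 0.31095472 0.024     ] tape [0.46984587 0.20520713 0.034     ] [0.46978287 0.19889653 0.034     ]
```

```bash
python3 - <<'E'
from fit import *
ang=np.radians([0,30,90,-90,-150])
P=np.c_[0*ang,np.sin(ang)*.1,np.cos(ang)*.1]; P[0]=0
sc=[(197,222),(112,88),(70,150),(333,300),(275,352)]
si=[(131,212),(72,62),(42,148),(220,277),(190,362)]
p,r=fit(P,sc,si,[.5,.3,0,.13],[0,1,2]); print("wheel",p.round(4),r.round(1).tolist())
print(fit(P,sc,si,[.5,.3,0,.13],[0,1,2,3])[0].round(4))
st=[.6302,.1399,-.1103,0]; h=.241
t=np.linspace(0,2*np.pi,80)
L=[(T(p,np.c_[0*t+s,.11*np.sin(t),.11*np.cos(t)]),c) for s,c in((.005,(0,0,255)),(-.005,(255,0,0)))]
L+=[(T(p,np.c_[0*t-.005,.1*np.sin(t),.1*np.cos(t)]),(255,0,0))]
hk=[(0,h),(-.041,h),(-.041,h+.0425),(-.05,h+.0425),(-.05,h-.009),(0,h-.009)]
L+=[(T(st,[(x,0,z) for x,z in hk]),(0,200,0)),(T(st,[(0,0,.01),(0,0,h+.052)]),(0,200,0))]
L+=[(T(st,[(-.075,.055,.01),(-.075,-.055,.01),(.05,-.055,.01),(.05,.055,.01),(-.075,.055,.01)]),(0,200,0))]
out=[]
for n,(u,v,w,hh) in {"scene":(155,130,190,130),"side":(168,110,190,130)}.items():
    k=4; im=cv2.resize(cv2.imread(f"pics/{n}0.png")[v:v+hh,u:u+w],None,fx=k,fy=k,interpolation=cv2.INTER_CUBIC)
    for X,c in L: cv2.polylines(im,[((proj(n,X)-[u,v]+.5)*k*8).astype(np.int32)],False,c,1,cv2.LINE_AA,3)
    out.append(cv2.resize(im,None,fx=.58,fy=.58) if 0 else im)
cv2.imwrite("pics/ov.png",cv2.resize(np.hstack(out)[:, :],(800,274)) if 0 else np.vstack([cv2.resize(o,(438,300)) for o in out]))
# tube end
o=[ray("scene",S((345,190))),ray("side",D((300,255)))]
A=np.c_[o[0][1],-o[1][1]]; s=np.linalg.lstsq(A,o[1][0]-o[0][0],rcond=None)[0]
print("tube end",o[0][0]+s[0]*o[0][1],o[1][0]+s[1]*o[1][1])
E
```

```text
wheel [0.4697 0.3446 0.2505 0.13  ] [[0.6, 0.5], [-1.0, -1.8], [0.7, 0.3], [1.1, 0.8], [1.7, 0.0], [-1.3, -0.7], [-1.7, -1.9], [0.2, -0.5], [0.9, 1.6], [-1.8, -1.6]]
[0.4727 0.3526 0.2501 0.1219]
tube end [0.60207994 0.38904807 0.02267483] [0.60492362 0.38872151 0.02384742]
```

View pics/ov.png

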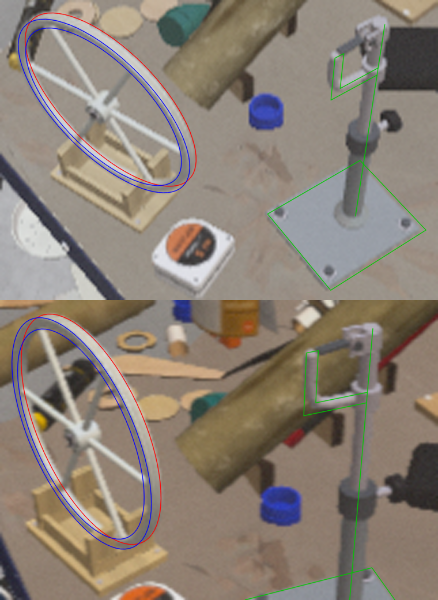

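The overlay matches both views: wheel to about 2 mm, stand good, hook floor about 0.242. I'll grasp the rim 18° off the top on the −y side, tool along the radius, after checking IK for the whole route.

```bash
cat > plan.py <<'E'
from fit import *
W=np.array([.4697,.3446,.25,.13]); ST=np.array([.6302,.1399,-.1103,0]); PHI=np.radians(-18)
def Rz(a): c,s=np.cos(a),np.sin(a); return np.array([[c,-s,0],[s,c,0],[0,0,1.]])
RAD=np.array([0,np.sin(PHI),np.cos(PHI)])
def pose(c,yaw,sg,back=0.):
    """TCP pose for a wheel centred at c with axle yaw; back = extra radial distance"""
    z=-RAD; y=np.array([sg,0,0]); R=Rz(yaw)@np.c_[np.cross(y,z),y,z]
    return np.array(c)+Rz(yaw)@RAD*(.0862+back), R
def hookc(x,z,y=0): return T(ST,[(x,y,z)])[0]
E
python3 - <<'E'
from plan import *
for sg in (1,-1):
    for nm,c,yaw,b in [("pre",W[[0,1,3]],W[2],.1),("grasp",W[[0,1,3]],W[2],0),("lift",[W[0],W[1],.25],W[2],0),
        ("front",hookc(-.13,.215),ST[2],0),("over",hookc(-.031,.215),ST[2],0),("hang",hookc(-.031,.14),ST[2],0),("ret",hookc(-.031,.14),ST[2],.1)]:
        q=ik(*pose(c,yaw,sg,b)); print(sg,nm,None if q is None else np.round(q,2))
E
```

```text
1 pre [ 0.22  0.34  1.35  0.32  1.47 -0.06]
1 grasp [ 0.28  0.41  1.51  0.33  1.23 -0.08]
1 lift [0.28 0.33 1.29 0.31 1.51 0.01]
1 front [-0.1   0.23  1.52  0.32  1.39 -0.04]
1 over [-0.1   0.42  1.25  0.32  1.47 -0.02]
1 hang [-0.1   0.47  1.38  0.33  1.3  -0.08]
1 ret [-0.15  0.41  1.22  0.31  1.53 -0.06]
-1 pre [0.22 0.34 1.35 0.32 1.47 3.08]
-1 grasp [0.28 0.41 1.51 0.33 1.23 3.06]
-1 lift None
-1 front [-0.1   0.23  1.52  0.32  1.39  3.1 ]
-1 over None
-1 hang [-0.1   0.47  1.38  0.33  1.3   3.06]
-1 ret [-0.15  0.41  1.22  0.31  1.53  3.08]
```

```bash
python3 - <<'E'
from plan import *
p,R=pose(W[[0,1,3]],W[2],1,.1)
q=np.array(robot.read_joint_pos()); 
robot.reach(p+[0,0,.05],R); robot.movel(p,R)
i=viewer.camera_info("wrist"); im=viewer.snapshot("wrist").copy()
# overlay predicted rim/hub with fisheye model
def pw(X):
    c=np.atleast_2d(X)@i["R"].T+i["t"]; r=np.hypot(c[:,0],c[:,1]); th=np.arctan2(r,c[:,2]); f=i["intrinsics"][0,0]
    return c[:,:2]/r[:,None]*th[:,None]*f+i["intrinsics"][:2,2]
t=np.linspace(-1.2,.9,60)
k=1.5; im=cv2.resize(im[:,:,::-1],None,fx=k,fy=k,interpolation=cv2.INTER_CUBIC)
for s,r,c in((.005,.11,(0,0,255)),(-.005,.11,(255,0,0))):
    cv2.polylines(im,[((pw(T(W,np.c_[0*t+s,r*np.sin(t),r*np.cos(t)]))+.5)*k*8).astype(np.int32)],False,c,1,cv2.LINE_AA,3)
cv2.imwrite("pics/w1.png",im); print(robot.read_eef_pos(),p,robot.read_time())
E
```

```text
[0.48401158 0.289529   0.30814909] [0.48393537 0.28884978 0.30708672] 2.1667
```

View pics/w1.png

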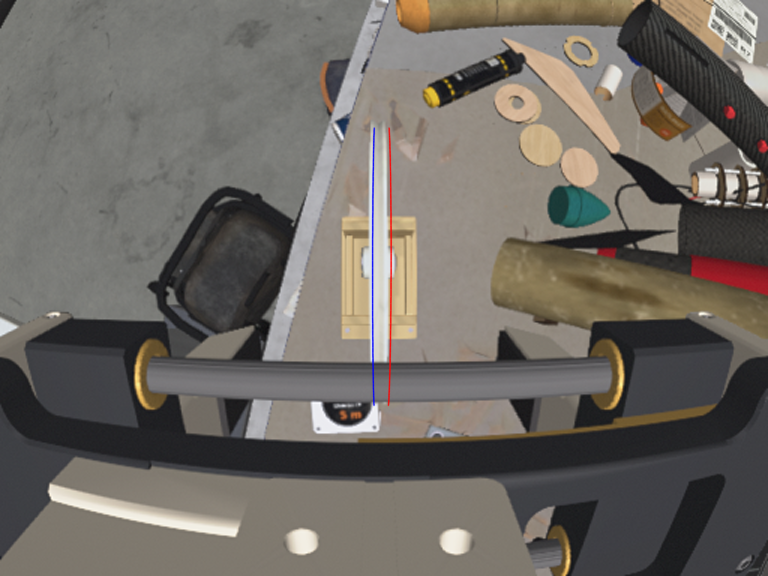

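The wrist view shows the rim at columns 371–389, inside the predicted lines (under 1 mm off). Grasping and lifting.

```bash
python3 - <<'E'
from plan import *
c=W[[0,1,3]]; p,R=pose(c,W[2],1)
print(robot.movel(p,R,v=.1,f_stop=15)); f0=robot.read_force()
robot.command_gripper(0.0,60); print(robot.read_gripper_width(),robot.read_force()-f0,robot.read_eef_pos()-p)
p2=p+[0,0,.13]
robot.movel(p2,R,v=.08); robot.hold(.3)
print(robot.read_force()-f0,robot.read_moment(),robot.read_eef_pos()-p2,robot.read_time())
L=[]
t=np.linspace(0,2*np.pi,80); Wl=W+[0,0,0,.13]; out=[]
for n in INF:
    im=viewer.snapshot(n)[:,:,::-1]; cv2.imwrite(f"pics/{n}_lift.png",im)
    u,v=proj(n,[Wl[[0,1,3]]])[0].astype(int)-[80,70]; u=max(u,0);v=max(v,0)
    k=3; im=cv2.resize(im[v:v+150,u:u+130],None,fx=k,fy=k,interpolation=cv2.INTER_CUBIC)
    for s,r,cc in((.005,.11,(0,0,255)),(-.005,.11,(255,0,0)),(-.005,.1,(255,0,0))):
        cv2.polylines(im,[((proj(n,T(Wl,np.c_[0*t+s,r*np.sin(t),r*np.cos(t)]))-[u,v]+.5)*k*8).astype(np.int32)],False,cc,1,cv2.LINE_AA,3)
    for a in range(6):
        a=np.radians(30+60*a); cv2.polylines(im,[((proj(n,T(Wl,[(0,.02*np.sin(a),.02*np.cos(a)),(0,.1*np.sin(a),.1*np.cos(a))]))-[u,v]+.5)*k*8).astype(np.int32)],False,(0,200,0),1,cv2.LINE_AA,3)
    out.append(im); print(n,u,v)
hh=max(o.shape[0] for o in out); cv2.imwrite("pics/lift.png",np.hstack([cv2.copyMakeBorder(o,0,hh-o.shape[0],0,0,0) for o in out]))
E
```

```text
False
0.10166162324945843 [-0.7669604  -0.63128111  0.3490064 ] [ 1.18550617e-07 -8.46002344e-06 -8.95269675e-06]
[-0.11349451 -0.35764435 -0.24978228] [-0.35159396 -0.08196472  0.01316788] [-1.62675630e-05  1.01324869e-05 -1.25919628e-04] 6.6417
scene 111 64
side 116 40
```

View pics/lift.png

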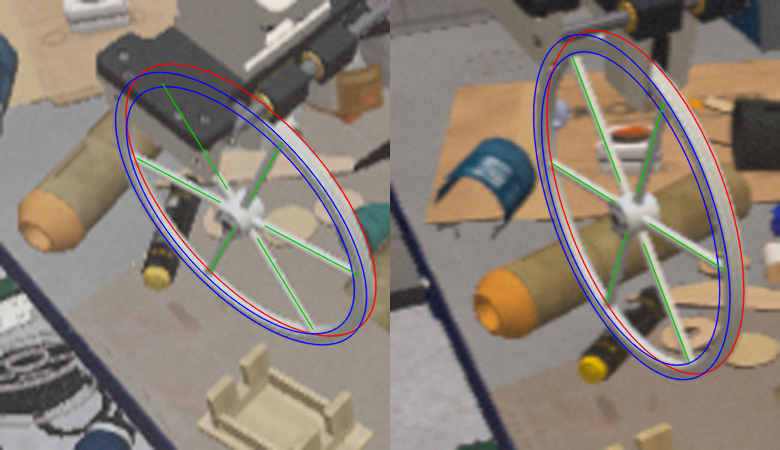

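The wheel is held square and the overlay fits within about 1 px. Next: carry it to the front of the hook, then thread it over with a force stop.

```bash
cat >> plan.py <<'E'
def comp(Wl,name,h=.242,ks=3):
    t=np.linspace(0,2*np.pi,80); out=[]
    hk=[(0,h),(-.041,h),(-.041,h+.0425),(-.05,h+.0425),(-.05,h-.009),(0,h-.009)]
    for n in INF:
        im=viewer.snapshot(n)[:,:,::-1]; cv2.imwrite(f"pics/{name}_{n}.png",im)
        u,v=proj(n,[Wl[[0,1,3]]])[0].astype(int)-[60,85]; u=max(u,0);v=max(v,0)
        im=cv2.resize(im[v:v+150,u:u+130],None,fx=ks,fy=ks,interpolation=cv2.INTER_CUBIC)
        for s,r in((.005,.11),(-.005,.11),(-.005,.1)):
            cv2.polylines(im,[((proj(n,T(Wl,np.c_[0*t+s,r*np.sin(t),r*np.cos(t)]))-[u,v]+.5)*ks*8).astype(np.int32)],False,(0,0,255),1,cv2.LINE_AA,3)
        cv2.polylines(im,[((proj(n,T(ST,[(x,0,z) for x,z in hk]))-[u,v]+.5)*ks*8).astype(np.int32)],False,(0,220,0),1,cv2.LINE_AA,3)
        out.append(im)
    cv2.imwrite(f"pics/{name}.png",np.hstack(out))
E
python3 - <<'E'
from plan import *
p,R=pose(hookc(-.13,.25,-.004),ST[2],1); robot.reach(p,R)
p,R=pose(hookc(-.13,.2,-.004),ST[2],1); robot.movel(p,R,v=.1); robot.hold(.3)
print(robot.read_force(),robot.read_time())
p,R=pose(hookc(-.075,.2,-.004),ST[2],1); print(robot.movel(p,R,v=.05,f_stop=3)); robot.hold(.2); print(robot.read_force(),robot.read_eef_pos()-p)
comp(np.r_[hookc(-.075,.2,-.004)[:2],ST[2],.2],"near"); print(robot.read_time())
E
```

```text
[-0.11758807  0.63858611 -1.69125188] 8.5
False
[ 0.40507366  0.40852313 -0.78265785] [-1.50350141e-04  3.51951317e-05  1.46974812e-04]
10.05
```

View pics/near.png

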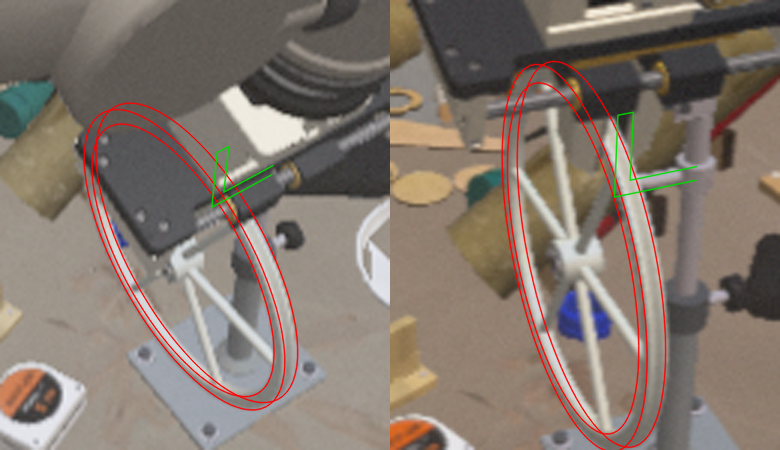

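The wheel matches its prediction in both views: the hook tip is just ahead of the opening and below the rim top. Threading on with a force stop.

```bash
python3 - <<'E'
from plan import *
p,R=pose(hookc(-.031,.2,-.004),ST[2],1); print(robot.movel(p,R,v=.04,f_stop=2.5)); robot.hold(.3)
print(robot.read_force(),robot.read_eef_pos()-p)
F=[]
for k in range(12): F.append(robot.read_force()); robot.hold(.05)
print("idle",np.mean(F,0),np.std(F,0),robot.read_time())
E
```

```text
False
[ 0.10581932  0.44197979 -1.4896895 ] [-6.41562194e-05  3.05963626e-05  1.10630786e-04]
idle [-0.05769987  0.13741458 -1.51339275] [0.38126832 0.52039794 0.37697942] 12.2
```

```bash
python3 - <<'E'
from plan import *
f0=np.array([-.06,.14,-1.51])
z=.2
while z>.151:
    z-=.003
    p,R=pose(hookc(-.031,z,-.004),ST[2],1); s=robot.movel(p,R,v=.02,f_stop=5)
    f=np.mean([robot.read_force() for _ in range(3)],0)-f0
    print(round(z,4),s,f.round(1))
    if s or np.linalg.norm(f)>6.5: print("stop"); break
print(robot.read_time())
E
```

```text
0.197 False [ 0.2 -0.1 -0.5]
0.194 False [ 0.4 -0.2  0.3]
0.191 False [ 0.4 -0.4 -0.2]
0.188 False [ 0.5 -0.4 -0.1]
0.185 False [ 0.4 -1.2  3.1]
0.182 False [ 1.  -0.9  2.9]
0.179 False [-1.4  0.8  3.8]
0.176 False [-2.3  0.9  2.6]
0.173 False [-1.3  0.5  2.7]
0.17 False [-2.3  0.6  2.5]
0.167 False [-2.2 -0.4  1.1]
0.164 False [-2.2 -0.6  0.6]
0.161 False [-2.2  0.5  0.2]
0.158 False [-3.1 -0.  -0.1]
0.155 False [-2.8  0.8 -0.2]
0.152 False [-2.2  0.5  0.5]
0.149 False [-0.7 -0.2 -0.3]
17.3
```

Touch at c≈0.187 and release of the sideways force near 0.150 put the floor at about 0.242. Continuing down to the floor.

```bash
python3 - <<'E'
from plan import *
f0=np.array([-.06,.14,-1.51])
for z in np.arange(.148,.136,-.001):
    p,R=pose(hookc(-.031,z,-.004),ST[2],1); s=robot.movel(p,R,v=.01,f_stop=4)
    f=np.mean([robot.read_force() for _ in range(1)],0); robot.hold(.1); f=(f+robot.read_force())/2-f0
    print(round(z,4),s,f.round(1))
    if s or f[2]>1.3: break
print(robot.read_time())
E
```

```text
0.148 False [-0.5 -0.3 -0.1]
0.147 False [ 0.3 -0.3 -0.3]
0.146 False [-0.4 -0.7  0.1]
0.145 False [-0.2 -0.2 -0.7]
0.144 False [ 0.2 -0.1 -0.5]
0.143 False [ 0.3 -0.3  0.2]
0.142 False [-0.3 -1.1  2.1]
19.75
```

```bash
cat >> plan.py <<'E'
F0=np.array([-.06,.14,-1.51])
def force(n=4):
    F=[]
    for _ in range(n): F.append(robot.read_force()); robot.hold(.02)
    return np.mean(F,0)-F0
def to(z,v=.01,fs=None,x=-.031,y=-.004,back=0):
    p,R=pose(hookc(x,z,y),ST[2],1,back); return robot.movel(p,R,v=v,f_stop=fs)
E
python3 - <<'E'
from plan import *
to(.147); print(force(8).round(2))
print(to(.167,.03,4),force(8).round(2))
z=.167
while z<.182:
    z+=.0005; s=to(z,.01,6); f=force(); print(round(z,4),s,f.round(2))
    if s or f[2]<-5.3: break
for _ in range(4): print("hold",force(9).round(2))
print(robot.read_time())
E
```

```text
[-0.16 -0.04 -0.14]
False [-0.17  0.09 -0.26]
0.1675 False [-0.17  0.11  0.17]
0.168 False [-0.07 -0.02  0.12]
0.1685 False [-0.14  0.1  -0.2 ]
0.169 False [-0.14 -0.18 -0.26]
0.1695 False [ 0.1   0.14 -0.19]
0.17 False [-0.39  0.03 -0.12]
0.1705 False [ 0.28 -0.01 -1.51]
0.171 False [ 0.6  -0.05 -4.15]
0.1715 False [ 0.51 -0.08 -5.64]
hold [ 0.38 -0.42 -6.55]
hold [ 0.03 -0.54 -6.77]
hold [-0.1  -0.58 -6.95]
hold [ 0.06 -0.82 -7.04]
24.9333
```

```bash
python3 - <<'E'
from plan import *
to(.147,.03); print(force(8).round(2))
z=.144; print(to(z,.01,4),force().round(2))
while z>.1405:
    z-=.0005; s=to(z,.01,4); f=force(); print(round(z,4),s,f.round(2))
    if s or f[2]>.8: break
robot.command_gripper(.3,20); robot.hold(.3); print(force(8).round(2),robot.read_gripper_width(),robot.read_eef_pos())
p=hookc(-.031,z,-.004)
comp(np.r_[p[:2],ST[2],z],"rel",.2425); print(robot.read_time())
E
```

```text
[-0.29 -0.21  0.08]
False [-0.05 -0.29  0.22]
0.1435 False [ 0.19 -0.23 -0.21]
0.143 False [ 0.23  0.08 -0.44]
0.1425 False [-0.18 -0.31  0.77]
0.142 False [-0.19 -0.3   2.02]
[ 0.12 -0.28  1.64] 0.3025851616473636 [0.59602229 0.11286415 0.22400948]
28.9
```

View pics/rel.png

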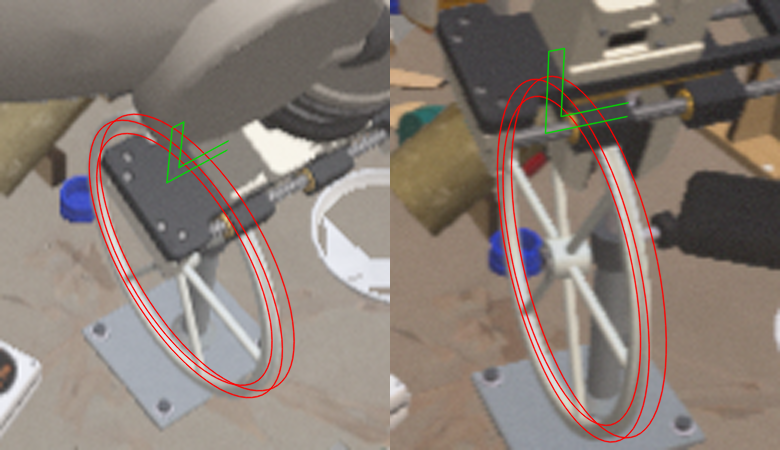

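Released: the tool reading moved back by the wheel's weight, and the wheel hangs slightly off its predicted position, free of the fingers. Retracting along the radius.

```bash
python3 - <<'E'
from plan import *
print(to(.142,.05,3,back=.05)); print(force(6).round(2))
print(to(.142,.1,4,back=.15)); 
p=robot.read_eef_pos(); robot.movel(p+np.array([-.12,-.1,.03]),v=.15); robot.hold(2.0)
out=[]
a=viewer.snapshot("scene"); b=viewer.snapshot("side"); robot.hold(1); a2=viewer.snapshot("scene"); b2=viewer.snapshot("side")
print("change",np.abs(a.astype(int)-a2).max(),np.abs(b.astype(int)-b2).max(),robot.read_time())
cr=lambda im,u,v:cv2.resize(im[v:v+190,u:u+130,::-1],None,fx=3,fy=3,interpolation=cv2.INTER_CUBIC)
cv2.imwrite("pics/fin.png",np.hstack([cr(a2,215,120),cr(b2,235,90)]))
E
```

```text
False
[ 0.3  -0.07  1.21]
False
change 21 49 35.7083
```

View pics/fin.png

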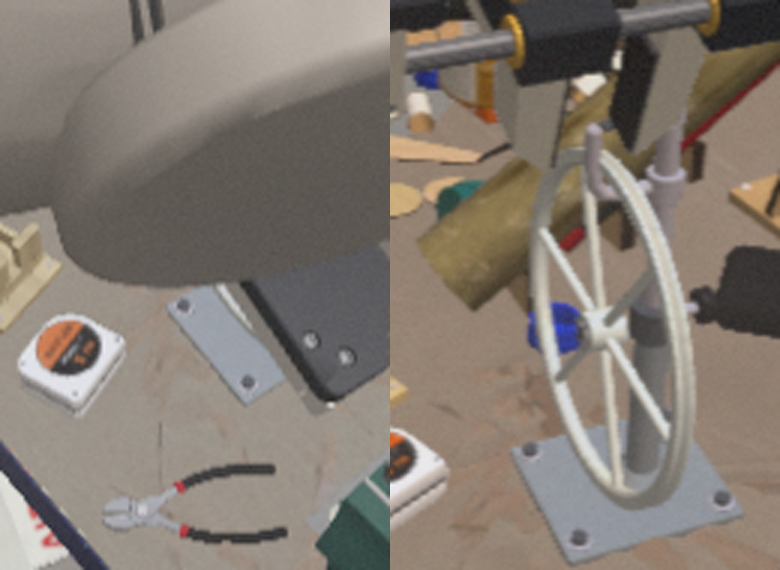

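The wheel hangs on the hook with the tip in front of the rim. The pliers and tape look unmoved. Next I check that the swinging has died out.

```bash
python3 - <<'E'
from plan import *
def g(): return viewer.snapshot("side")[140:260,275:345].astype(np.float32).mean(2)
for _ in range(4):
    a=g(); robot.hold(.25); b=g(); robot.hold(.25); c=g()
    print((np.abs(a-b)>8).sum(),(np.abs(a-c)>8).sum(),np.abs(a-b).max(),np.abs(a-c).mean(),robot.read_time()); robot.hold(1.5)
print(np.abs(robot.read_dq()).max(),force().round(2))
E
```

```text
166 1229 42.666664 4.590079 36.3583
644 1232 49.66667 4.659921 38.5083
668 908 74.666664 3.6435711 40.6583
487 355 45.333336 2.4001985 42.8083
0.0013303357106381846 [-0.29 -0.66  1.42]
```

```bash
python3 - <<'E'
from plan import *
robot.hold(3)
def track(N=16):
    ims=[];ts=[]
    for _ in range(N): ts.append(robot.read_time()); ims.append(viewer.snapshot("side").astype(np.float32).mean(2)); robot.hold(.03)
    w=cv2.createHanningWindow((150,150),cv2.CV_32F); up=lambda i,r:cv2.resize(i[r],(150,150),interpolation=cv2.INTER_CUBIC)
    for nm,r in (("hub",np.s_[185:215,290:320]),("bottom",np.s_[235:265,305:335])):
        d=np.array([cv2.phaseCorrelate(up(ims[0],r),up(i,r),w)[0] for i in ims])/5
        print(nm,"px range",np.ptp(d,0).round(2),d[:,0].round(1).tolist())
    print(round(ts[0],2),round(ts[-1],2))
track(); robot.hold(4); track()
E
```

```text
hub px range [0.01 0.01] [0.0, 0.0, -0.0, 0.0, -0.0, -0.0, -0.0, -0.0, -0.0, -0.0, 0.0, 0.0, -0.0, -0.0, 0.0, -0.0]
bottom px range [0.02 0.01] [-0.0, -0.0, -0.0, -0.0, 0.0, -0.0, -0.0, -0.0, -0.0, 0.0, -0.0, -0.0, -0.0, -0.0, -0.0, -0.0]
47.38 48.62
hub px range [0.01 0.01] [0.0, 0.0, 0.0, -0.0, -0.0, 0.0, 0.0, -0.0, 0.0, 0.0, 0.0, 0.0, -0.0, 0.0, -0.0, 0.0]
bottom px range [0.01 0.02] [0.0, 0.0, 0.0, -0.0, 0.0, -0.0, 0.0, -0.0, -0.0, 0.0, -0.0, 0.0, -0.0, -0.0, 0.0, 0.0]
52.71 53.96
```

```bash
python3 -c "
from cell import ticket,robot
ticket.close_job(); print(robot.read_time())"
```

```text
the job is handed in; nothing more can be done
the job is handed in; nothing more can be done
```

The wheel hangs in the bottom of the J-hook behind the shut latch, and I handed the job in at about 54 s of the 72 s allowed. The hand-in reports no verdict.

- **Lift and entry:** I pinched the rim 18° off its top, lifted the wheel straight out of the cradle and threaded it over the hook tip. The latch gave about 4 N at most on the way down. I placed the hook's floor by touch at about 242.5 mm over the bench.
- **Latch check:** The latch stopped the wheel about 28 mm above the floor, as specified. I pulled up with 5.6 to 7.0 N for about 0.7 s, a little over the 6 N asked for but below the 10 N limit.
- **Release:** I lowered the wheel until it bore on the floor with about 2 N, opened the gripper and backed the arm well clear.
- **Last checks:** The wheel was still swinging slightly at 36 to 43 s, so I waited. From 47 to 54 s the hub and rim moved less than 0.02 px in the side camera. In the last pictures, the tape measure and pliers looked unmoved. The blue cap was partly hidden behind the wheel, but the arm never went near it.
- **Disagreements:** Early wheel and stand fits with the height left free came out 8 to 14 mm low, so I used the given heights; contact then confirmed them. Force readings scattered by about 0.4 N.

I viewed 10 pictures.

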